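Shake-check the emptied parts tins and sort them

TASK

Check whether the two closed parts tins are really empty, first the red-lidded one, then the blue-lidded one: lift each well clear of the table and rock it at least 30 degrees each way with a short pause, latch end down and then latch end up, to feel by weight and rattle whether a steel ball is still inside (neither, one or both may have one). Put and release each tin before taking up the next: an empty one in a free bay of the sloped return rack, lengthwise, flush on the deck and down against the stop, one with a ball upright in the flat red-rimmed tray. Do not drop the tins, and leave everything else on the bench where it is.

Things in the scene. Friction and masses are not known exactly. Their poses are not given: they have to be found in the camera images.
- red_tin_center (a point): Closed grey steel tin with a red lid, upright; this point is its centre. 120 mm long (x), 54 wide (y, grip here), 76 high (z). Yellow latch and lid stripe at its +x end. Empty 135-185 g; it may hold a loose steel ball (39 mm, 215-265 g) that rolls and knocks inside when tipped: over 2.7 N of weight means not empty. Cannot be opened
- blue_tin_center (a point): Closed grey steel tin with a blue lid, upright; this point is its centre. 120 mm long (x), 54 wide (y, grip here), 76 high (z). Yellow latch and lid stripe at its +x end. Empty 135-185 g; it may hold a loose steel ball (39 mm, 215-265 g) that rolls and knocks inside when tipped: over 2.7 N of weight means not empty. Cannot be opened
- ramp: Fixed bare deck of the return rack, sloping 30 degrees: 150 mm up the slope, 256 wide. Origin on the deck surface, middle of its lower edge at the face of the green stop, 25 mm above the table; x up the slope, y across, z square out of the deck. Stop 14 mm high. Green fences, 8 mm high, 4 wide, at y = 0 and +-126 mm part it in two bays. Tins do not slide down by themselves
- bay_left (a point): One bay of the sloped rack, 120 mm wide: the point on the deck under the middle of a tin that is home (deck x = 60, y = +61 mm). Home: underside flat on the deck, length along the slope, either end up, lower end against the stop; the tin's centre is then 38 mm square above this point
- bay_right (a point): One bay of the sloped rack, 120 mm wide: the point on the deck under the middle of a tin that is home (deck x = 60, y = -61 mm). Home: underside flat on the deck, length along the slope, either end up, lower end against the stop; the tin's centre is then 38 mm square above this point
- tray: Fixed flat hold tray with red rim and black floor, 170 mm (its x) by 260 mm (its y), rim 15 mm high and 4 mm thick, floor 4 mm thick. Origin: centre of its underside on the table, z up. Room for two tins side by side, at y = +-60 mm with their length along x
- oil_bottle: Bystander: yellow oil bottle 64 mm across, 170 mm tall; origin at the centre of its underside. Leave where it is
- spray_can: Bystander: green spray can 58 mm across, 160 mm tall; origin at the centre of its underside. Leave where it is
- spool: Bystander: orange line spool 90 mm across, 44 mm high; origin at the centre of its underside. Leave where it is
- mug: Bystander: white mug 76 mm across, 90 mm tall; origin at the centre of its underside. Leave where it is
- wrench: Bystander: steel wrench lying flat in front of the rack or tray. Leave where it is
- screwdriver: Bystander: screwdriver lying flat in front of the rack or tray. Leave where it is

How it is judged:
By the outcome, as a careful person would: the job done as asked, in the order asked, and still so for the second after the job is handed in, with the robot touching nothing.
It also fails if it takes over 66 s, if anything falls off the work surface, if the arm or the gripper's body presses on something with over 40 N, if the wrist force passes 120 N, or if a joint passes its speed limit or range.

ROBOT

A 6-joint arm with a two-finger parallel gripper is mounted at the origin on the work surface. World frame = base frame: x ahead of the robot, y to its left, z up, the work surface at z = 0. Lengths are in m, angles in degrees, forces in N, time in s.
With the tool pointing down it reaches from about 0.4 to 0.825 m from the base axis. Payload 7 kg.
Tool frame: the origin (TCP) lies midway between the tips of the shut fingers; the grasp point (between the pads) lies ctrl.tcp_to_grasp behind it (ctrl.tcp_to_grasp is the distance from the TCP to the grasp point, in m); y points along the fingers, z is the direction in which the jaws open and shut, and the axes are right-handed (so a half turn about y gives the same grasp; the last joint's range is limited). The gripper opens to 88 mm and grips with 3 to 60 N. Pads are 19 mm wide; open, the fingers measure 130 mm over their backs; the gripper's body (78 mm by 193 mm) begins 47 mm behind the grasp point.
Start: joints at [-59.926, 20.546, 0.682, 0, -70.136, -16.507], TCP at [0.158, -0.656, 0.227] pointing down, gripper open.
Joint ranges: [-176.03, 176.03], [-82.01, 121.73], [-58.28, 71.71], [-173.87, 95.51], [-174.79, -0.11], [-173.66, 173.66]. Speed limits (degrees/s): [136.94, 136.94, 172.46, 180, 180, 180].

INTERFACE

Orientations are given as [roll, pitch, yaw] about the fixed x, y, z axes, in that order (R = Rz(yaw) Ry(pitch) Rx(roll)).
In Python, from plant import ctrl, snapshot, silhouettes gives the robot as it stands.
- The arm moves only by the shell command python3 -m pendant 'ROWS'. ROWS is JSON, a list that holds one entry, the list of rows, each a list of 7 numbers: the shift along the tool's x, y, z in cm, then the turn, a rotation vector about the tool's x, y, z in degrees, then the opening, from 0 (shut) to 1 (fully open). In form: [[[x, y, z, rx, ry, rz, hand], ...]]. A call has 1 to 12 rows; each row shifts and turns the commanded pose from where the row before left it, along the tool's axes as they then stand; what a row does not reach is not made up. A row lasts 1/12 s, in which the tool goes at most 41.7 mm and 7.16 degrees, less where a joint would pass 70% of its speed; a pose out of reach is approached as far as the arm can. A call with a gripper value outside its range is refused whole. The fingers move at their own pace and stop on an object; the grip force is fixed at half the most. Time passes only in rows, so rows that do not move let the fingers close. It gives the time, the measured TCP pose, the force and the opening at its end, in the units of the state.
- ctrl.get_obs(): the state, without advancing time (a new reading comes with each control period).
- snapshot(name): name is "scene" or "side" or "wrist"; returns a dict with "image" (384x512x3 uint8, red, green, blue), "camera_matrix" (3x3 intrinsics, pixels), "dist_coeffs" ([k1, k2, p1, p2, k3] as OpenCV has them; the pictures are not rectified), "eye" and "orientation" of the camera in the world; the wrist camera has in their place "mount" (4x4, takes a point from camera to tool coordinates, whose origin is the TCP and whose axes are the tool frame's). Camera axes: x right, y down, z forward; pixel columns grow to the right and rows downward; lengths in m; the calibration is good to about 2 mm. A picture is of the moment at which its call begins: read the wrist's pose just before it. There is no depth.
- ctrl.close_job(): hands the job in, once; it reports no verdict.
Trained networks look in a picture, given as the dict that the camera call returned (one of the last four; its "shot" number tells which), for a name from the list of things; names that differ only in an ending like _2 or _b are one class to them, and where a whole thing is asked for, a point or a joint stands for the part that bears it (a point fixed in the world has none). Each returns a list of dicts, best first, with "confidence" (0 to 1); they miss things now and then, are a little off and sometimes report something else, mostly with a low value. They report only what shows in the picture. A call takes as long as a camera call.
- silhouettes(picture, thing): "mask" (384x512 bool, what is visible of it) and "bbox" ([left, top, width, height] in pixels, round what is visible of it).
The state is a dict: "clock": time; "joint_pos": joint angles; "qvel": joint speeds; "tau": joint torques, N m; "tool_pos": TCP position; "orientation": TCP orientation; "force": force on the tool from outside, world axes, zero at the start; "moment": the same for the moment, N m; "opening": finger opening in m.
Only numpy, scipy, OpenCV 4.12 (cv2) and the standard library are available. Lean on these libraries where they do the work, as an engineer would, in place of code of your own. Each camera call takes 0.05 s, during which the arm holds its last target.

## Working session

There is one attempt and no reset: what is moved stays moved. The work goes in short steps, Python scripts to look and compute and a shell command to move; the robot and the scene stay as the last step left them, time stands still between calls to the robot, and variables do not carry over. Pictures are saved under pics/ and viewed, and the job is handed in when it is done.

```bash
ls; mkdir -p pics
python3 - <<'E'
from plant import ctrl,snapshot,silhouettes
import cv2,numpy as np
print(ctrl.get_obs(), ctrl.tcp_to_grasp)
for n in ["scene","side"]:
    s=snapshot(n)
    cv2.imwrite(f"pics/{n}0.png",s["image"][:,:,::-1])
    print(n,s["camera_matrix"],s["dist_coeffs"],s["eye"],s["orientation"],s["shot"])
E
```

```text
pics
{'clock': 0.0, 'joint_pos': array([-5.99255855e+01,  2.05919183e+01,  6.33560545e-01, -2.35517835e-02,
       -7.01358930e+01, -1.65067262e+01]), 'qvel': array([ 0.03465321, -0.07016478, -0.07562987,  0.12878512,  0.03866983,
        0.04837594]), 'tau': array([-9.62744116e-05, -5.82723212e+01,  2.93048126e+01,  6.99700847e+00,
        6.94215763e-03, -1.88081517e-04]), 'tool_pos': array([ 0.1582228 , -0.65567744,  0.22560483]), 'orientation': array([-8.99033424e+01,  5.55476213e-03,  1.35596722e+01]), 'force': array([ 0.16011934, -0.56263952, -1.13089434]), 'moment': array([-0.0164123 ,  0.05478753,  0.02725619]), 'opening': 0.08724051995841502} 0.0188
scene [[393.40218528   0.         254.89348104]
 [  0.         393.40218528 193.85458122]
 [  0.           0.           1.        ]] [-0.1313013  0.         0.         0.         0.       ] [ 1.20441488 -0.08556289  0.94711553] [-145.62559899    0.97362012   83.26489039] 1
side [[457.98734067   0.         257.46868885]
 [  0.         457.98734067 195.39254832]
 [  0.           0.           1.        ]] [-0.17832475  0.          0.          0.          0.        ] [0.44356517 0.83480853 0.814919  ] [-130.58610189    0.87911561 -172.16660947] 2
```

View pics/scene0.png

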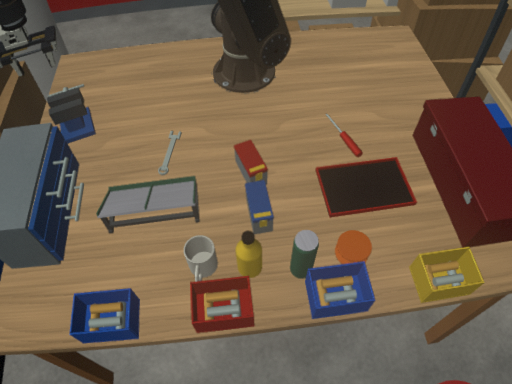

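View pics/side0.png

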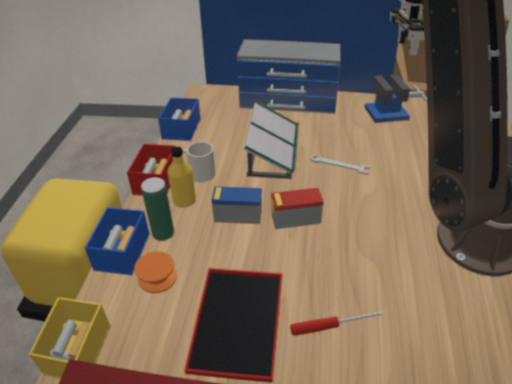

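Run:
```python
import cv2,numpy as np
a=cv2.imread("pics/scene0.png");b=cv2.imread("pics/side0.png")
cv2.imwrite("pics/c1.png",cv2.resize(a[120:250,80:290],None,fx=3.8,fy=3.8,interpolation=cv2.INTER_CUBIC))
cv2.imwrite("pics/c2.png",cv2.resize(b[90:240,200:380],None,fx=4,fy=4,interpolation=cv2.INTER_CUBIC))
```

```text
(no output)
```

View pics/c1.png

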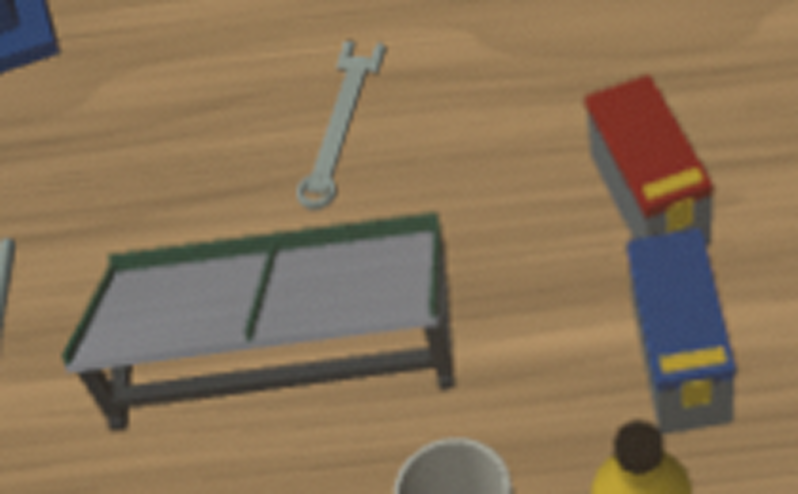

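View pics/c2.png

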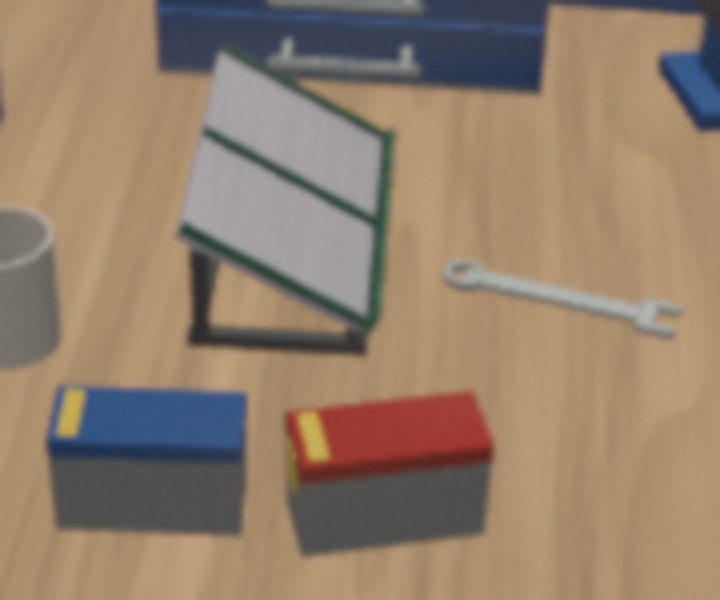

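```bash
cat > h.py <<'E'
import numpy as np,cv2
from scipy.spatial.transform import Rotation as R
from scipy.optimize import least_squares, minimize
def rpy(o): return R.from_euler('xyz',o,degrees=True).as_matrix()
def campose(s,obs=None):
    if "mount" in s:
        T=np.eye(4);T[:3,:3]=rpy(obs["orientation"]);T[:3,3]=obs["tool_pos"]
        return T@np.array(s["mount"])
    T=np.eye(4);T[:3,:3]=rpy(s["orientation"]);T[:3,3]=s["eye"];return T
def proj(s,P,T=None):
    if T is None:T=campose(s)
    Ri=T[:3,:3].T;t=-Ri@T[:3,3]
    p,_=cv2.projectPoints(np.asarray(P,float).reshape(-1,1,3),cv2.Rodrigues(Ri)[0],t,np.array(s["camera_matrix"]),np.array(s["dist_coeffs"]))
    return p[:,0]
def boxpts(lx,ly,z0,z1):
    return np.array([[sx*lx/2,sy*ly/2,z] for z in(z0,z1) for sx in(-1,1) for sy in(-1,1)])
def pose(x,y,yaw,P,z=0):
    return np.asarray(P)@rpy([0,0,yaw]).T+[x,y,z]
def hullmask(pts,sc=4):
    m=np.zeros((384*sc,512*sc),np.uint8)
    h=cv2.convexHull(((pts+0.5)*sc-0.5).astype(np.float32))
    cv2.fillPoly(m,[np.round(h).astype(np.int32)],1)
    return cv2.resize(m.astype(np.float32),(512,384),interpolation=cv2.INTER_AREA)
def fitbox(p0,P,obs):  # obs: list of (s,T,mask)
    def cost(p):
        c=0
        for s,T,m in obs:
            r=hullmask(proj(s,pose(*p,P),T)); c+=1-np.minimum(r,m).sum()/np.maximum(r,m).sum()
        return c
    sc=np.array([.01,.01,5.])
    best=None
    q=np.array(p0,float)
    for k in range(2):
        r=minimize(lambda d:cost(q+d*sc),np.zeros(3),method='Nelder-Mead',options=dict(initial_simplex=np.vstack([np.zeros(3),np.eye(3)])/(k+1),xatol=.01,fatol=1e-4))
        q=q+r.x*sc
    return q,r.fun
RP=rpy([0,-30,0])  # ramp local->yawed frame: x up
def ramp2w(p,L):
    x,y,yaw=p
    return (np.asarray(L)@RP.T)@rpy([0,0,yaw]).T+[x,y,.025]
E
cat > fit.py <<'E'
from plant import *
from h import *
S={n:snapshot(n) for n in("scene","side")}
tin=boxpts(.12,.054,0,.076)
init={"red_tin_center":(.56,-.06,10),"blue_tin_center":(.69,-.06,5),"tray":(.63,.26,5)}
G=lambda uv,sc,o:(np.array(uv)+.5)/sc-.5+np.array(o)
c1=lambda u:G(u,3.8,(80,120)); c2=lambda u:G(u,4,(200,90))
t=.038; X=[.06,-.06]
cl={"red":([((-60,-27,76),(585,98)),((-60,27,76),(650,76)),((60,27,76),(711,187)),((60,-27,76),(645,212))],
 [((60,-27,76),(287,412)),((-60,-27,76),(474,392)),((-60,27,76),(492,440)),((60,27,76),(302,470)),((60,27,0),(305,553)),((-60,27,0),(484,530))]),
"blue":([((-60,-27,76),(630,238)),((-60,27,76),(702,230)),((60,27,76),(733,373)),((60,-27,76),(657,386)),((60,-27,0),(665,430)),((60,27,0),(733,420))],
 [((60,-27,76),(58,387)),((-60,-27,76),(247,394)),((-60,27,76),(243,448)),((60,27,76),(50,448)),((60,27,0),(57,528)),((-60,27,0),(241,533))]),
"ramp":([((150,-128,8),(66,358)),((150,128,0),(437,322)),((0,-128,0),(118,270)),((0,128,0),(432,234))],
 [((150,-128,8),(222,50)),((150,128,8),(183,232)),((0,-128,14),(390,130)),((0,128,14),(374,322))])}
for k,(a,b) in cl.items():
    f=(lambda p,L:ramp2w(p,L)) if k=="ramp" else (lambda p,L:pose(*p,L))
    def res(q):
        p=[q[0],q[1],q[2]*57.3]
        return np.concatenate([(proj(S[n],f(p,[np.array(l)/1000. for l,_ in c]))-[g(u) for _,u in c]).ravel() for n,c,g in(("scene",a,c1),("side",b,c2))])
    r=least_squares(res,[.6,-.1,.1],loss='soft_l1')
    print(k,r.x[:2],r.x[2]*57.3); print(np.round(res(r.x).reshape(-1,2),1).tolist())
    init[k]=(r.x[0],r.x[1],r.x[2]*57.3)
for k,P in(("red_tin_center",tin),("blue_tin_center",tin),("tray",boxpts(.17,.26,0,.015)),("oil_bottle",None),("spray_can",None),("mug",None),("ramp",None)):
    o=[]
    for n,s in S.items():
        d=silhouettes(s,k); print(k,n,[(round(x["confidence"],2),x["bbox"]) for x in d[:3]])
        if d:o.append((s,None,d[0]["mask"].astype(np.float32)))
    if P is None: continue
    p0=init.get(k.split("_")[0],init.get(k))
    print(k,*fitbox(p0,P,o))
    for q in o: print("   single",*fitbox(p0,P,[q]))
E
python3 fit.py
```

```text
red [ 0.47591358 -0.02845466] 16.923562858792035
[[0.0, -1.3], [-0.2, -1.2], [0.6, -1.5], [0.3, -1.8], [-0.6, -1.1], [-0.8, -1.4], [0.3, 0.4], [-0.3, -1.4], [-1.3, 0.3], [-0.1, 0.2]]
blue [ 0.62606813 -0.02104517] 3.6698992894685376
[[-0.1, -0.4], [0.2, -1.3], [1.1, -2.3], [0.6, -2.3], [-1.0, 0.3], [0.5, -0.4], [0.0, -1.0], [-0.4, -1.2], [-0.8, -0.6], [-1.1, -2.4], [-0.4, -0.2], [0.0, 0.5]]
ramp [ 0.50823244 -0.3184826 ] 1.3795775908351184
[[0.1, -1.4], [0.9, -1.6], [-0.4, 0.3], [3.3, -1.2], [0.2, -2.2], [-0.9, -2.5], [-0.7, -1.4], [-0.9, -1.9]]
red_tin_center scene [(0.79, [233.7, 140.7, 34.9, 41.4])]
red_tin_center side [(0.88, [269.3, 189.9, 52.9, 38.5])]
red_tin_center [ 0.47322691 -0.02940173 18.19896745] 0.16971635818481445
   single [ 0.4707503  -0.03101182 17.99476886] 0.0883646011352539
   single [ 0.47391558 -0.02512517 17.30576329] 0.03374761343002319
blue_tin_center scene [(0.8, [244.6, 179.2, 29.3, 54.9])]
blue_tin_center side [(0.63, [211.2, 188.1, 50.7, 38.9])]
blue_tin_center [ 0.62680161 -0.0223686   1.72877659] 0.122109055519104
   single [ 0.62790484 -0.02309309  2
[... 195 characters left out ...]
)]
tray [0.57370443 0.30094753 1.8925495 ] 0.06749165058135986
   single [0.57547022 0.2988561  1.90420087] 0.020415663719177246
   single [0.57174439 0.30262499 1.5929221 ] 0.018080413341522217
oil_bottle scene [(0.87, [236.8, 233.0, 25.8, 42.7])]
oil_bottle side [(0.96, [169.7, 145.7, 25.2, 62.0])]
spray_can scene [(0.8, [286.2, 229.8, 31.8, 51.9]), (0.44, [99.7, 180.3, 94.1, 35.2])]
spray_can side [(0.81, [141.2, 179.5, 36.4, 61.2])]
mug scene [(0.96, [182.9, 231.3, 36.8, 49.4]), (0.23, [287.3, 228.2, 31.9, 50.4])]
mug side [(0.92, [182.9, 141.8, 33.3, 40.4])]
ramp scene [(0.66, [101.3, 180.1, 95.3, 41.8])]
ramp side [(0.96, [244.4, 109.6, 51.1, 60.2]), (0.72, [186.3, 142.0, 31.9, 40.4])]
```

```bash
python3 -m pendant '[[[3.2,-1.1,2.1,0,0,0,1],[3.2,-1.1,2.1,0,0,0,1],[3.2,-1.1,2.1,0,0,0,1],[3.2,-1.1,2.1,0,0,0,1],[3.2,-1.1,2.1,0,0,0,1],[3.2,-1.1,2.1,0,0,0,1],[3.2,-1.1,2.1,0,0,0,1],[3.2,-1.1,2.1,0,0,0,1],[3.2,-1.1,2.1,0,0,0,1],[3.2,-1.1,2.1,0,0,0,1],[3.2,-1.1,2.1,0,0,0,1],[0,0,0,0,0,0,1]]]'
cat > w.py <<'E'
import sys,pickle
from plant import *
from h import *
o=ctrl.get_obs(); s=snapshot("wrist")
pickle.dump((o,s),open(f"w_{sys.argv[1]}.pkl","wb"))
cv2.imwrite(f"pics/w_{sys.argv[1]}.png",s["image"][:,:,::-1])
print(o["clock"],o["tool_pos"],o["orientation"],o["force"],o["joint_pos"],o["qvel"].round(1));
E
python3 w.py 1; python3 -c "
import pickle;o,s=pickle.load(open('w_1.pkl','rb'));print(s['mount'],s['camera_matrix'],s['dist_coeffs'])"
```

```text
clock: 1.9
tool_pos: [0.4505, -0.3457, 0.3499]
orientation: [-90.1, -0.2, 13.8]
force: [0.2, -1.8, 0.7]
opening: 0.0878
1.9 [ 0.45049328 -0.34566141  0.34988761] [-90.12135459  -0.20092658  13.81070024] [ 0.19004315 -1.81601975  0.66255052] [-1.77584697e+01  7.09457003e+00 -1.32272061e+00 -1.81571254e-03
 -8.13479858e+01 -5.84307734e+01] [-4.1  0.2 -2.7  0.2  1.3  5.6]
[[ 4.10937085e-04  9.68314894e-01  2.49732051e-01 -6.75540819e-02]
 [ 3.35666422e-05 -2.49732085e-01  9.68314972e-01 -1.58399532e-01]
 [ 9.99999915e-01 -3.89533865e-04 -1.35127254e-04  8.01438187e-04]
 [ 0.00000000e+00  0.00000000e+00  0.00000000e+00  1.00000000e+00]] [[303.69463655   0.         254.23660103]
 [  0.         303.69463655 191.28425006]
 [  0.           0.           1.        ]] [-0.04471873  0.          0.          0.          0.        ]
```

View pics/w_1.png

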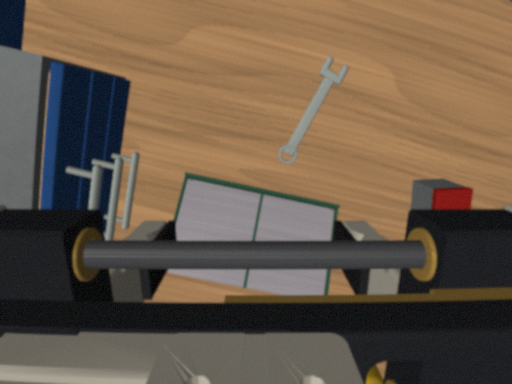

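```bash
cat > ov.py <<'E'
from plant import *
from h import *
import pickle,sys
p=[float(v) for v in sys.argv[1:4]]; tag=sys.argv[4]
o,w=pickle.load(open('w_1.pkl','rb'))
S=[(snapshot("scene"),None,(90,165,110,65)),(snapshot("side"),None,(235,95,75,90)),(w,campose(w,o),(150,150,220,170))]
ims=[]
polys=[[(0,-128,0),(0,128,0),(150,128,0),(150,-128,0)],[(0,-128,14),(0,128,14)],[(0,0,8),(150,0,8)],[(0,126,8),(150,126,8)],[(0,-126,8),(150,-126,8)]]
for s,T,(x,y,ww,h) in S:
    k=4 if ww<200 else 3.4
    im=cv2.resize(s["image"][y:y+h,x:x+ww,::-1],None,fx=k,fy=k,interpolation=cv2.INTER_CUBIC)
    for P in polys:
        uv=(proj(s,ramp2w(p,np.array(P)/1000.),T)+.5-[x,y])*k-.5
        cv2.polylines(im,[np.round(uv*8).astype(np.int32)],len(P)==4,(0,255,255),1,cv2.LINE_AA,3)
    ims.append(im)
H=max(ims[0].shape[0],ims[1].shape[0])
a=np.zeros((H,ims[0].shape[1]+ims[1].shape[1],3),np.uint8);a[:ims[0].shape[0],:ims[0].shape[1]]=ims[0];a[:ims[1].shape[0],ims[0].shape[1]:]=ims[1]
cv2.imwrite(f"pics/ova_{tag}.png",a);cv2.imwrite(f"pics/ovb_{tag}.png",ims[2])
E
python3 ov.py 0.5082 -0.3185 1.38 1
```

```text
(no output)
```

View pics/ova_1.png

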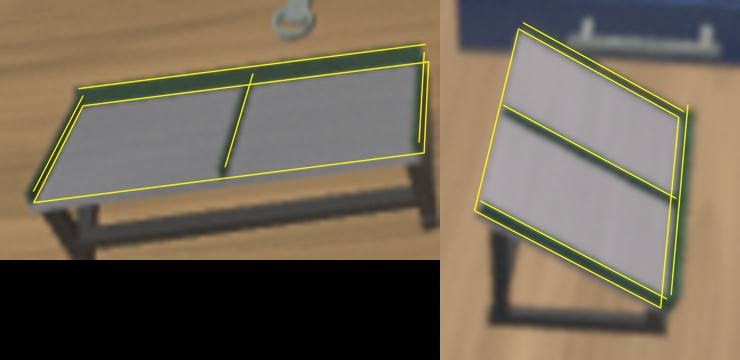

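View pics/ovb_1.png

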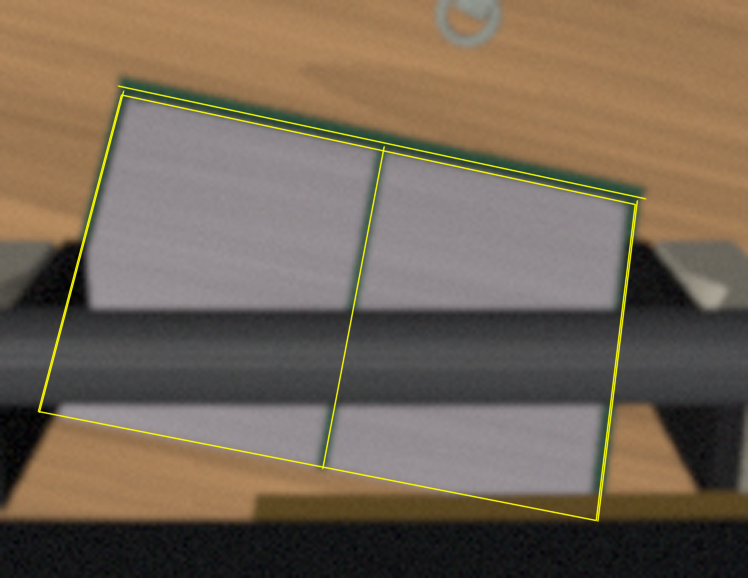

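```bash
python3 -m pendant '[[[1.1,2.0,3.37,0,0,0,1],[1.1,2.0,3.37,0,0,0,1],[1.1,2.0,3.37,0,0,0,1],[1.1,2.0,3.37,0,0,0,1],[1.1,2.0,3.37,0,0,0,1],[1.1,2.0,3.37,0,0,0,1],[1.1,2.0,3.37,0,0,0,1],[1.1,2.0,3.37,0,0,0,1],[1.1,2.0,3.37,0,-3.5,0,1],[0,0,0,0,0,0,1],[0,0,0,0,0,0,1]]]'
python3 w.py 2
```

```text
clock: 2.97
tool_pos: [0.4704, -0.0308, 0.1664]
orientation: [-90.0, 0.2, 17.2]
force: [-0.3, -0.0, 0.0]
opening: 0.0877
2.9667 [ 0.47044535 -0.0307772   0.16635871] [-90.00795706   0.16397239  17.16946234] [-0.31641944 -0.04219103  0.00692698] [ 2.02619722e+01  4.21143402e+00 -2.90660101e+01 -1.07516113e-03
 -5.68867188e+01 -9.30919098e+01] [-2.7 -1.2  1.8  0.6 -1.   0.2]
```

View pics/w_2.png

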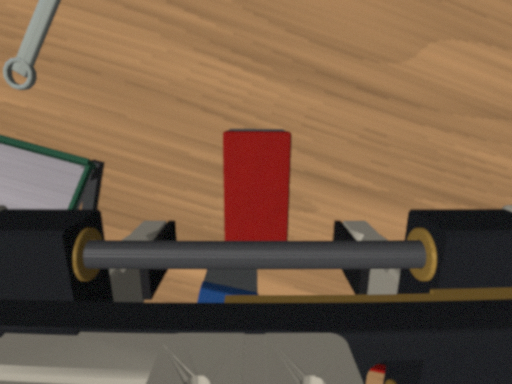

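```bash
cat >> h.py <<'E'
def unproj(s,T,uv,z):
    u=cv2.undistortPoints(np.array(uv,float).reshape(-1,1,2),np.array(s["camera_matrix"]),np.array(s["dist_coeffs"]))[:,0]
    d=np.c_[u,np.ones(len(u))]@T[:3,:3].T
    return T[:3,3]+d*((z-T[2,3])/d[:,2])[:,None]
E
python3 - <<'E'
from h import *
import pickle
o,s=pickle.load(open('w_2.pkl','rb'));T=campose(s,o)
P=unproj(s,T,[(223.,131),(291,130),(226,238),(287.5,238)],.076)
print(P.round(4)); m=(P[0]+P[1])/2
d=P[1]-P[0];print(np.linalg.norm(d),np.degrees(np.arctan2(-d[0],d[1])), [np.degrees(np.arctan2(*(P[i+2]-P[i])[1::-1])) for i in(0,1)])
for y in(17,16): 
  a=np.radians(y);print(m[:2]+.06*np.array([np.cos(a),np.sin(a)]))
E
```

```text
[[ 0.4262 -0.07    0.076 ]
 [ 0.4093 -0.0178  0.076 ]
 [ 0.5147 -0.0423  0.076 ]
 [ 0.4987  0.0095  0.076 ]]
0.054858488970217355 17.98621987709431 [np.float64(17.33587481027455), np.float64(16.9543977497191)]
[ 0.47513323 -0.02633641]
[ 0.47543065 -0.02734047]
```

```bash
python3 -m pendant '[[[0.3,3.4,0.1,0,0,0,1],[0.3,3.4,0.15,0,0,0,1],[0,3.4,0,0,0,0,1],[0,2.4,0,0,0,0,1],[0,0.9,0,0,0,0,1],[0,0,0,0,0,0,1],[0,0,0,0,0,0,1]]]'; python3 -m pendant '[[[0,0,0,0,0,0,0],[0,0,0,0,0,0,0],[0,0,0,0,0,0,0],[0,0,0,0,0,0,0],[0,0,0,0,0,0,0],[0,0,0,0,0,0,0]]]'
```

```text
clock: 3.6
tool_pos: [0.4771, -0.0278, 0.0334]
orientation: [-90.0, -0.0, 17.0]
force: [0.2, 0.5, 0.1]
opening: 0.0881
clock: 4.1
tool_pos: [0.4767, -0.0267, 0.033]
orientation: [-90.0, -0.0, 17.1]
force: [-1.0, -0.5, 5.6]
opening: 0.054
```

```bash
python3 -m pendant '[[[0,-0.5,0,0,0,0,0],[0,-1.2,0,0,0,0,0],[0,-2.2,0,0,0,0,0],[1,-3,0,0,0,0,0],[1.5,-3,0,0,0,0,0],[1.5,-3,0,0,0,0,0],[1.5,-3,0,0,0,0,0],[1.5,-3,0,0,0,0,0],[1.5,-2.5,0,0,0,0,0],[1,-1.5,0,0,0,0,0],[0,0,0,0,0,0,0],[0,0,0,0,0,0,0]]]';python3 -m pendant '[[[0,0,0,0,0,0,0],[0,0,0,0,0,0,0],[0,0,0,0,0,0,0]]]';python3 -m pendant '[[[0,0,0,0,0,0,0]]]'; python3 -m pendant '[[[0,0,0,0,0,0,0]]]'; python3 w.py 3
```

```text
clock: 5.1
tool_pos: [0.5668, 0.0014, 0.261]
orientation: [-89.9, 0.0, 17.1]
force: [-0.5, 0.6, -4.7]
opening: 0.054
clock: 5.35
tool_pos: [0.566, 0.0008, 0.2603]
orientation: [-90.0, 0.1, 17.1]
force: [-0.7, -0.0, -3.8]
opening: 0.0537
clock: 5.43
tool_pos: [0.5665, 0.0009, 0.2607]
orientation: [-90.0, 0.1, 17.1]
force: [1.1, -0.0, -3.7]
opening: 0.054
clock: 5.52
tool_pos: [0.5668, 0.001, 0.2611]
orientation: [-90.0, 0.0, 17.1]
force: [0.8, 0.5, -4.3]
opening: 0.0536
5.5167 [0.56681471 0.00095966 0.26110828] [-8.99968117e+01  4.80645450e-02  1.70673011e+01] [ 0.79645208  0.48964989 -4.26970635] [ 1.98713908e+01  9.20701100e+00 -1.01264184e+01 -5.86496248e-03
 -7.07144217e+01 -9.28021517e+01] [-0.  -0.1  0.3  0.1 -0.   0.1]
```

```bash
python3 -m pendant '[[[0,0,0,0,0,6.2,0],[0,0,0,0,0,6.2,0],[0,0,0,0,0,6.2,0],[0,0,0,0,0,6.2,0],[0,0,0,0,0,6.2,0],[0,0,0,0,0,6.2,0],[0,0,0,0,0,0,0],[0,0,0,0,0,0,0],[0,0,0,0,0,0,0],[0,0,0,0,0,0,0]]]'; python3 -m pendant '[[[0,0,0,0,0,0,0],[0,0,0,0,0,0,0],[0,0,0,0,0,0,0]]]'; python3 -c "
from plant import ctrl
o=ctrl.get_obs();print(o['force'],o['moment'],o['orientation'],o['joint_pos'])"
```

```text
clock: 6.4
tool_pos: [0.5675, 0.0009, 0.2632]
orientation: [-90.0, 36.9, 17.0]
force: [-0.4, -0.1, -3.6]
opening: 0.0537
clock: 6.65
tool_pos: [0.567, 0.001, 0.2632]
orientation: [-90.0, 37.0, 17.1]
force: [-0.3, 0.3, -3.9]
opening: 0.0535
[-0.30746459  0.31040129 -3.93548537] [ 0.91359009 -2.72141327 -0.04060061] [-89.99594366  36.99731795  17.07062884] [  19.02858648   32.38836939   15.11911455   -1.25572686 -109.70750243
  -91.98748685]
```

```bash
python3 -m pendant '[[[0,0,0,0,0,-6.4,0],[0,0,0,0,0,-6.4,0],[0,0,0,0,0,-6.4,0],[0,0,0,0,0,-6.4,0],[0,0,0,0,0,-6.4,0],[0,0,0,0,0,-6.4,0],[0,0,0,0,0,-6.4,0],[0,0,0,0,0,-6.4,0],[0,0,0,0,0,-6.4,0],[0,0,0,0,0,-6.4,0],[0,0,0,0,0,-6.4,0],[0,0,0,0,0,-3.4,0]]]'; python3 -m pendant '[[[0,0,0,0,0,0,0],[0,0,0,0,0,0,0],[0,0,0,0,0,0,0],[0,0,0,0,0,0,0],[0,0,0,0,0,0,0],[0,0,0,0,0,0,0],[0,0,0,0,0,0,0]]]'; python3 -c "
from plant import ctrl
o=ctrl.get_obs();print(o['force'],o['moment'],o['orientation'],o['joint_pos'])"
```

```text
clock: 7.65
tool_pos: [0.5636, -0.0, 0.2612]
orientation: [-89.9, -36.9, 17.0]
force: [-0.7, -1.0, -4.7]
opening: 0.054
clock: 8.23
tool_pos: [0.5677, 0.0012, 0.2614]
orientation: [-90.0, -36.6, 17.1]
force: [-0.2, 0.4, -4.3]
opening: 0.0543
[-0.16502044  0.43668081 -4.33495741] [-8.07709967e-01  2.74620595e+00  1.48862462e-03] [-90.00253543 -36.55144194  17.0659718 ] [  21.63249998   -9.70897366  -42.01789508    7.47611118  -21.39251665
 -100.63743595]
```

```bash
python3 -m pendant '[[[0,0,3.8,0,0,6.1,0],[0,0,3.8,0,0,6.1,0],[0,0,3.8,0,0,6.1,0],[0,0,3.8,0,0,6.1,0],[0,0,3.8,0,0,6.1,0],[0,0,3.8,0,0,6.1,0],[2.6,0,0,0,0,0,0],[2.6,0,0,0,0,0,0],[2.6,0,0,0,5.1,0,0],[0,2,0,0,5.1,0,0],[0,2,0,0,5.2,0,0],[0,2,0,0,0,0,0]]]'; python3 -m pendant '[[[0,0,0,0,0,0,0],[0,0,0,0,0,0,0]]]'
python3 - <<'E'
from plant import *
from h import *
for n in("scene","side"):
    s=snapshot(n); im=s["image"][:,:,::-1].copy()
    for (x,y,yaw,P) in((.5735,.301,1.7,boxpts(.17,.26,0,.015)),(.5753,.241,1.7,boxpts(.12,.054,.004,.08))):
        uv=proj(s,pose(x,y,yaw,P))
        for c in(uv[[0,1,3,2]],uv[[4,5,7,6]]): cv2.polylines(im,[np.round(c*8+0).astype(np.int32)],True,(255,255,0),1,cv2.LINE_AA,3)
    im=im[120:320,270:500] if n=="scene" else im[160:384,120:350]
    cv2.imwrite(f"pics/t_{n}.png",cv2.resize(im,None,fx=3,fy=2.6 if n=="side" else 3))
E
```

```text
clock: 9.23
tool_pos: [0.5759, 0.2427, 0.2]
orientation: [-90.0, -0.0, 1.3]
force: [0.5, 0.0, -5.1]
opening: 0.054
clock: 9.4
tool_pos: [0.5749, 0.2418, 0.2005]
orientation: [-90.1, 0.1, 1.7]
force: [-0.1, 0.7, -3.5]
opening: 0.0538
```

View pics/t_scene.png

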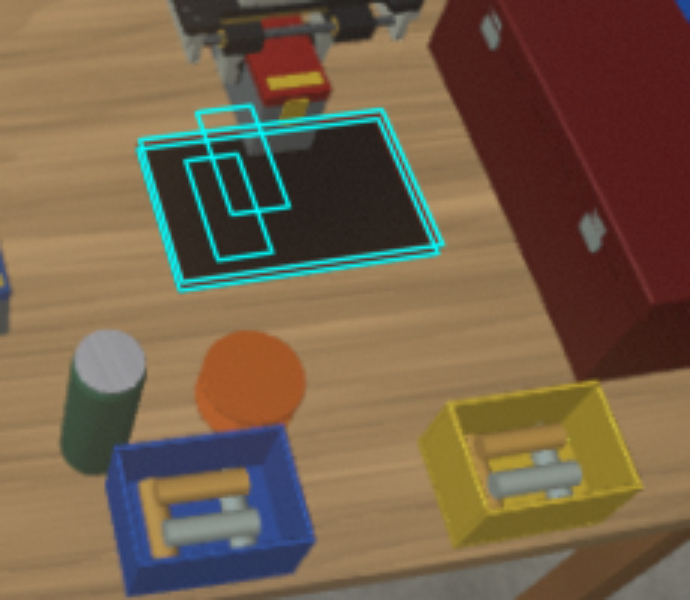

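View pics/t_side.png

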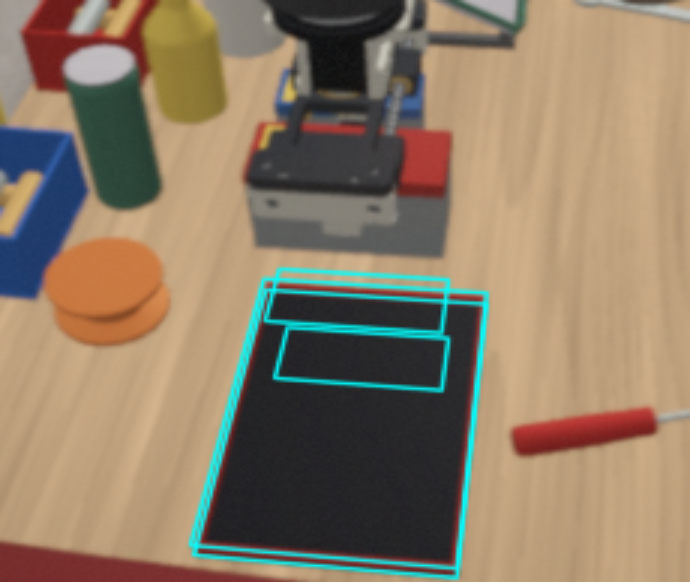

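```bash
python3 -m pendant '[[[0,3,0,0,0,0,0],[0,3,0,0,0,0,0],[0,3,0,0,0,0,0],[0,3,0,0,0,0,0],[0,2,0,0,0,0,0],[0,1,0,0,0,0,0],[0,0.6,0,0,0,0,0],[0,0,0,0,0,0,0],[0,0,0,0,0,0,0]]]'; python3 -m pendant '[[[0,0.3,0,0,0,0,0],[0,0.2,0,0,0,0,0],[0,0,0,0,0,0,0]]]'
```

```text
clock: 10.25
tool_pos: [0.576, 0.2427, 0.0472]
orientation: [-89.9, -0.1, 1.7]
force: [-0.2, -0.3, -3.7]
opening: 0.0537
clock: 10.5
tool_pos: [0.5751, 0.2421, 0.0411]
orientation: [-90.0, -0.0, 1.7]
force: [-0.1, -0.1, -3.8]
opening: 0.0534
```

```bash
python3 -m pendant '[[[0,0.2,0,0,0,0,0],[0,0.1,0,0,0,0,0],[0,0,0,0,0,0,0]]]'; python3 -m pendant '[[[0,0.1,0,0,0,0,0],[0,0,0,0,0,0,0]]]'
```

```text
clock: 10.75
tool_pos: [0.5749, 0.242, 0.0376]
orientation: [-90.0, -0.0, 1.7]
force: [0.2, -1.4, -3.5]
opening: 0.0539
clock: 10.92
tool_pos: [0.5749, 0.242, 0.0375]
orientation: [-90.0, -0.0, 1.7]
force: [-3.6, -0.2, 4.9]
opening: 0.0541
```

```bash
python3 -m pendant '[[[0,0,0,0,0,0,1],[0,0,0,0,0,0,1],[0,0,0,0,0,0,1],[0,0,0,0,0,0,1],[0,-1,0,0,0,0,1],[0,-3,0,0,0,0,1],[0,-4,0,0,0,0,1],[0,-4,0,0,0,0,1],[0,-4,0,0,0,0,1]]]'
python3 - <<'E'
from plant import *
from h import *
for n in("scene","side"):
    s=snapshot(n); im=s["image"][:,:,::-1].copy()
    cv2.imwrite(f"pics/u_{n}.png",im)
E
```

```text
clock: 11.67
tool_pos: [0.5747, 0.2416, 0.1992]
orientation: [-90.0, -0.0, 1.7]
force: [0.6, 0.4, -0.2]
opening: 0.0879
```

View pics/u_scene.png

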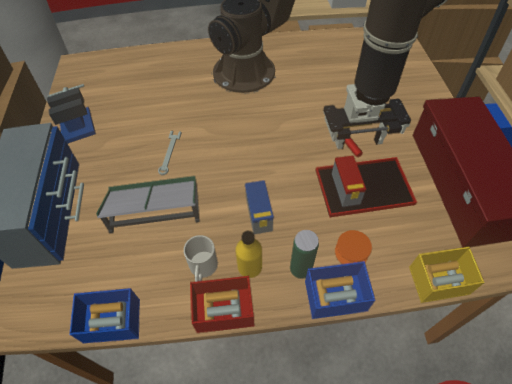

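View pics/u_side.png

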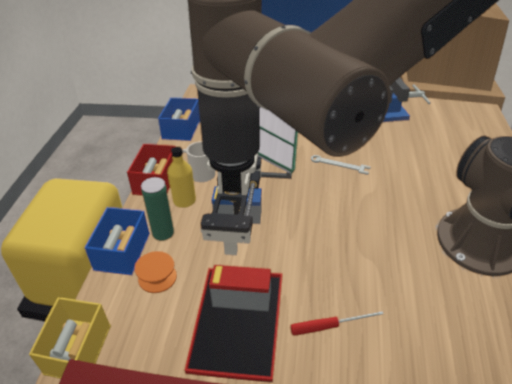

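```bash
python3 -m pendant '[[[0.6,0,-3.8,0,0,0,1],[0.6,0,-3.8,0,0,0,1],[0.6,0,-3.8,0,0,0,1],[0.6,0,-3.8,0,0,0,1],[0.6,0,-3.8,0,0,0,1],[0.6,0,-3.8,0,0,0,1],[0.6,0,-3.6,0,-1.4,0,1],[0,0,0,0,0,0,1],[0,0,0,0,0,0,1]]]'; python3 w.py 4
python3 - <<'E'
from plant import *
from h import *
s=snapshot("scene");T=campose(s)
for k,r in(("oil_bottle",.032),("spray_can",.029),("mug",.038)):
    b=silhouettes(s,k)[0]["bbox"]; p=unproj(s,T,[(b[0]+b[2]/2,b[1]+b[3])],0)[0]; print(k,p-[r,0,0],b)
E
```

```text
clock: 12.52
tool_pos: [0.6246, -0.0229, 0.1971]
orientation: [-90.0, -0.0, 2.9]
force: [0.4, 1.1, 1.0]
opening: 0.0874
12.5167 [ 0.62464696 -0.02294624  0.19706382] [-9.00044285e+01 -1.93800649e-02  2.87024801e+00] [0.39503596 1.12104399 1.03507817] [ 1.57709804e+01  1.70151197e+01 -8.40353179e+00  9.57144356e-03
 -6.45634466e+01 -1.02904843e+02] [ 2.7 -0.3 -0.3 -0.3  0.3 -1.4]
oil_bottle [ 7.80093518e-01 -6.18823606e-02 -1.11022302e-16] [239.3, 231.2, 26.2, 44.9]
spray_can [ 7.77264782e-01 -1.90190148e-01 -1.11022302e-16] [182.3, 236.0, 40.3, 43.6]
mug [ 0.76721802 -0.19207418  0.        ] [183.0, 232.6, 37.4, 46.7]
```

View pics/w_4.png

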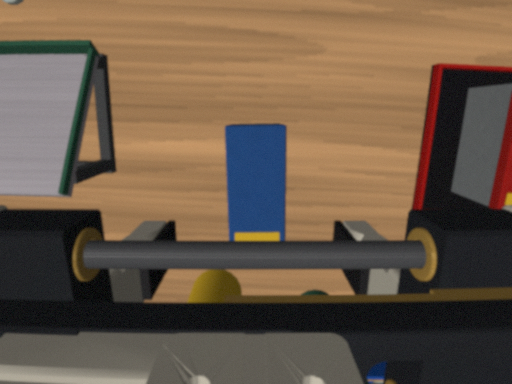

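Run:
```python
from h import *
import pickle
o,s=pickle.load(open('w_4.pkl','rb'));T=campose(s,o)
P=unproj(s,T,[(226,125),(286,124.5),(229,232),(285,232)],.076)
print(P.round(4)); m=(P[0]+P[1])/2
d=P[1]-P[0];print(np.linalg.norm(d),np.degrees(np.arctan2(-d[0],d[1])), [np.degrees(np.arctan2(*(P[i+2]-P[i])[1::-1])) for i in(0,1)])
a=np.radians(3.);c=m[:2]+.06*np.array([np.cos(a),np.sin(a)]);print(c)
print((rpy(o["orientation"]).T@(np.r_[c,.033]-o["tool_pos"])*100).round(2))
```

```text
[[ 0.5686 -0.0506  0.076 ]
 [ 0.5655  0.0034  0.076 ]
 [ 0.6717 -0.0449  0.076 ]
 [ 0.6689  0.0102  0.076 ]]
0.054099719458127055 3.321745106689357 [np.float64(3.1751710809243763), np.float64(3.7799258225771943)]
[ 0.62698965 -0.02046486]
[ 0.24 16.41  0.24]
```

```bash
python3 -m pendant '[[[0.2,4,0.1,0,-0.5,0,1],[0.05,4,0.1,0,0,0,1],[0,4,0,0,0,0,1],[0,2.5,0,0,0,0,1],[0,1.4,0,0,0,0,1],[0,0.5,0,0,0,0,1],[0,0,0,0,0,0,1]]]'; python3 -m pendant '[[[0,0,0,0,0,0,0],[0,0,0,0,0,0,0],[0,0,0,0,0,0,0],[0,0,0,0,0,0,0],[0,0,0,0,0,0,0],[0,0,0,0,0,0,0]]]'
```

```text
clock: 13.35
tool_pos: [0.6262, -0.0178, 0.0314]
orientation: [-90.0, 0.1, 3.6]
force: [-0.7, -0.2, 0.4]
opening: 0.0875
clock: 13.85
tool_pos: [0.6273, -0.019, 0.0335]
orientation: [-90.0, -0.1, 3.6]
force: [-1.2, -1.2, 4.7]
opening: 0.0538
```

```bash
python3 -m pendant '[[[0,-0.5,0,0,0,0,0],[0,-1.2,0,0,0,0,0],[0,-2.2,0,0,0,0,0],[-0.5,-3,0,0,0,0,0],[-0.5,-3,0,0,0,0,0],[-1,-3,0,0,0,0,0],[-1,-3,0,0,0,0,0],[-1,-3,0,0,0,0,0],[-1,-2.5,0,0,0,0,0],[-1,-1.5,0,0,0,0,0],[0,0,0,0,0,0,0],[0,0,0,0,0,0,0]]]';python3 -m pendant '[[[0,0,0,0,0,0,0],[0,0,0,0,0,0,0],[0,0,0,0,0,0,0]]]';python3 -m pendant '[[[0,0,0,0,0,0,0]]]'; python3 -m pendant '[[[0,0,0,0,0,0,0]]]'
```

```text
clock: 14.85
tool_pos: [0.5668, -0.0221, 0.2628]
orientation: [-89.9, -0.1, 3.6]
force: [0.6, -0.3, -5.2]
opening: 0.0538
clock: 15.1
tool_pos: [0.5667, -0.0224, 0.2599]
orientation: [-90.0, 0.2, 3.6]
force: [0.2, 0.4, -3.9]
opening: 0.0543
clock: 15.18
tool_pos: [0.5669, -0.0224, 0.2603]
orientation: [-90.0, 0.1, 3.6]
force: [-0.3, 1.5, -4.1]
opening: 0.0538
clock: 15.27
tool_pos: [0.567, -0.0224, 0.2606]
orientation: [-90.0, 0.1, 3.6]
force: [-0.2, -0.1, -3.9]
opening: 0.0542
```

```bash
python3 -m pendant '[[[0,0,0,0,0,6.2,0],[0,0,0,0,0,6.2,0],[0,0,0,0,0,6.2,0],[0,0,0,0,0,6.2,0],[0,0,0,0,0,6.2,0],[0,0,0,0,0,6.2,0],[0,0,0,0,0,0,0],[0,0,0,0,0,0,0],[0,0,0,0,0,0,0],[0,0,0,0,0,0,0]]]'; python3 -m pendant '[[[0,0,0,0,0,0,0],[0,0,0,0,0,0,0],[0,0,0,0,0,0,0]]]'; python3 -c "
from plant import ctrl
o=ctrl.get_obs();print(o['force'],o['moment'],o['orientation'],o['joint_pos'])"
```

```text
clock: 16.1
tool_pos: [0.5673, -0.0225, 0.2631]
orientation: [-90.0, 36.9, 3.6]
force: [-0.2, -0.4, -3.4]
opening: 0.0539
clock: 16.35
tool_pos: [0.5668, -0.0223, 0.2633]
orientation: [-90.0, 37.0, 3.6]
force: [-0.5, 0.2, -4.4]
opening: 0.0537
[-0.4949828   0.20250493 -4.39197138] [ 0.15316584 -2.75879746 -0.01673873] [-89.96288002  36.99853533   3.60005153] [  13.29865956   32.99683783   18.28315964   -6.30670016 -111.76415694
 -100.11973964]
```

```bash
python3 -m pendant '[[[0,0,0,0,0,-6.4,0],[0,0,0,0,0,-6.4,0],[0,0,0,0,0,-6.4,0],[0,0,0,0,0,-6.4,0],[0,0,0,0,0,-6.4,0],[0,0,0,0,0,-6.4,0],[0,0,0,0,0,-6.4,0],[0,0,0,0,0,-6.4,0],[0,0,0,0,0,-6.4,0],[0,0,0,0,0,-6.4,0],[0,0,0,0,0,-6.4,0],[0,0,0,0,0,-3.4,0]]]'; python3 -m pendant '[[[0,0,0,0,0,0,0],[0,0,0,0,0,0,0],[0,0,0,0,0,0,0],[0,0,0,0,0,0,0],[0,0,0,0,0,0,0],[0,0,0,0,0,0,0],[0,0,0,0,0,0,0]]]'; python3 -c "
from plant import ctrl
o=ctrl.get_obs();print(o['force'],o['moment'],o['orientation'],o['joint_pos'])"; python3 -m pendant '[[[0,0,0,0,0,6.1,0],[0,0,0,0,0,6.1,0],[0,0,0,0,0,6.1,0],[0,0,0,0,0,6.1,0],[0,0,0,0,0,6.1,0],[0,0,0,0,0,6.1,0],[0,0,0,0,0,0,0],[0,0,0,0,0,0,0],[0,0,0,0,0,0,0],[0,0,0,0,0,0,0]]]'
```

```text
clock: 17.35
tool_pos: [0.5641, -0.0227, 0.2616]
orientation: [-90.0, -36.2, 3.5]
force: [2.2, -5.2, -0.5]
opening: 0.0539
clock: 17.93
tool_pos: [0.5686, -0.0239, 0.2623]
orientation: [-90.2, -35.9, 3.5]
force: [-0.6, -0.5, -4.0]
opening: 0.0537
[-0.61043945 -0.4581124  -3.97073224] [-0.18048573  2.76282787 -0.05948479] [-90.17523748 -35.94636207   3.49396384] [  20.31124864  -10.50375158  -51.99904023   36.36279418  -16.94139894
 -138.91417723]
clock: 18.77
tool_pos: [0.5705, -0.03, 0.264]
orientation: [-90.6, -1.9, 2.9]
force: [-0.7, 0.1, -3.3]
opening: 0.0542
```

Run:
```python
from plant import *
from h import *
s=snapshot("scene");T=campose(s)
print(unproj(s,T,[(413,135),(438,190),(463,246)],0).round(3))
print(unproj(s,T,[(413,135),(438,190)],0.15).round(3))
cv2.imwrite("pics/v.png",cv2.resize(s["image"][60:270,300:510,::-1],None,fx=2.8,fy=2.8))
o=ctrl.get_obs();Rm=rpy(o["orientation"]);Rt=rpy([-90,0,1.7])
print(R.from_matrix(Rm.T@Rt).as_rotvec(degrees=True), Rt.T@(np.array([.5717,.3615,.12])-o["tool_pos"])*100, o["force"])
```

```text
[[ 0.392  0.522 -0.   ]
 [ 0.616  0.521  0.   ]
 [ 0.806  0.523 -0.   ]]
[[0.521 0.426 0.15 ]
 [0.709 0.425 0.15 ]]
[0.57270283 1.21541226 1.91264699] [ 1.3000107  14.43977156 39.13243314] [ 0.50964131  0.56980402 -3.66728225]
```

View pics/v.png

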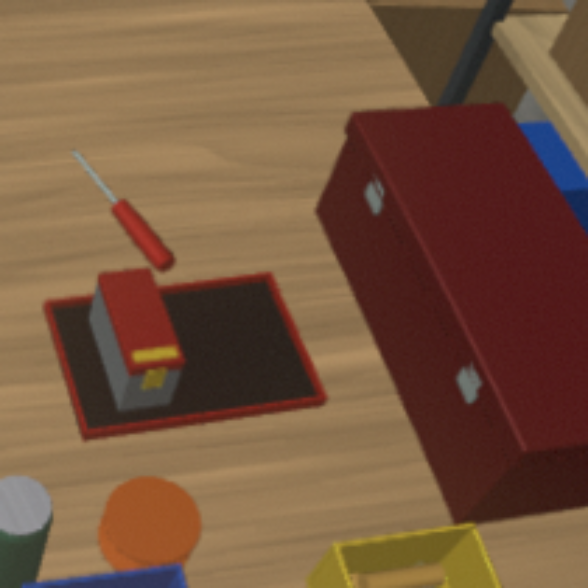

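```bash
python3 -m pendant '[[[0.1,0,3.5,0.6,1.2,1.9,0],[0.1,0,3.9,0,0,0,0],[0.1,0,3.9,0,0,0,0],[0.1,0,3.9,0,0,0,0],[0.1,0,3.9,0,0,0,0],[0.1,0,3.9,0,0,0,0],[0.1,0,3.9,0,0,0,0],[0.2,0,3.9,0,0,0,0],[0.2,0,3.9,0,0,0,0],[0.2,1,3.9,0,0,0,0],[0,2,0,0,0,0,0],[0,2,0,0,0,0,0]]]'; python3 -m pendant '[[[0,2,0,0,0,0,0],[0,0,0,0,0,0,0],[0,0,0,0,0,0,0]]]'
python3 - <<'E'
from plant import *
from h import *
o=ctrl.get_obs();Rm=rpy(o["orientation"]);Rt=rpy([-90,0,1.7])
print(o["tool_pos"],o["orientation"],o["force"],R.from_matrix(Rm.T@Rt).as_rotvec(degrees=True), Rt.T@(np.array([.5717,.359,.038])-o["tool_pos"])*100)
E
```

```text
clock: 19.82
tool_pos: [0.571, 0.3589, 0.2142]
orientation: [-89.9, -0.1, 1.9]
force: [-0.4, -0.8, -4.1]
opening: 0.0538
clock: 20.07
tool_pos: [0.5709, 0.3556, 0.1939]
orientation: [-90.0, 0.1, 1.7]
force: [0.5, 0.7, -2.6]
opening: 0.054
[0.57093634 0.35561362 0.19390354] [-90.04306134   0.09522099   1.73276592] [ 0.53754584  0.70633901 -2.55217779] [ 0.04308855  0.03280169 -0.09520867] [ 0.08637899 15.590354    0.33622375]
```

```bash
python3 -m pendant '[[[0.1,3,0.3,0,0,0,0],[0,3,0,0,0,0,0],[0,3,0,0,0,0,0],[0,3,0,0,0,0,0],[0,2,0,0,0,0,0],[0,0.7,0,0,0,0,0],[0,0.2,0,0,0,0,0],[0,0,0,0,0,0,0],[0,0,0,0,0,0,0]]]'; python3 -m pendant '[[[0,0,0,0,0,0,0]]]'
```

```text
clock: 20.82
tool_pos: [0.5737, 0.3603, 0.0474]
orientation: [-89.9, -0.1, 1.7]
force: [0.2, 0.6, -2.5]
opening: 0.0539
clock: 20.9
tool_pos: [0.5735, 0.3602, 0.0471]
orientation: [-89.9, -0.1, 1.7]
force: [-0.3, 1.1, -4.1]
opening: 0.0538
```

```bash
python3 -m pendant '[[[0,0.3,0,0,0,0,0],[0,0.3,0,0,0,0,0],[0,0,0,0,0,0,0],[0,0,0,0,0,0,0]]]'; python3 -m pendant '[[[0,0.15,0,0,0,0,0],[0,0.1,0,0,0,0,0],[0,0,0,0,0,0,0]]]';python3 -m pendant '[[[0,0.1,0,0,0,0,0],[0,0,0,0,0,0,0]]]'
```

```text
clock: 21.23
tool_pos: [0.5722, 0.3591, 0.0386]
orientation: [-90.0, 0.1, 1.7]
force: [-0.2, -0.1, -4.8]
opening: 0.054
clock: 21.48
tool_pos: [0.5724, 0.3593, 0.0377]
orientation: [-90.0, 0.0, 1.7]
force: [-5.4, -0.4, 7.2]
opening: 0.0541
clock: 21.65
tool_pos: [0.5724, 0.3594, 0.0377]
orientation: [-90.0, 0.0, 1.7]
force: [-6.5, -2.8, 13.6]
opening: 0.054
```

Contact with the tray floor. Release and retreat.

```bash
python3 -m pendant '[[[0,0,0,0,0,0,1],[0,0,0,0,0,0,1],[0,0,0,0,0,0,1],[0,0,0,0,0,0,1],[0,0,0,0,0,0,1],[0,-1,0,0,0,0,1],[0,-3,0,0,0,0,1],[0,-4,0,0,0,0,1],[0,-4,0,0,0,0,1],[0,-4,0,0,0,0,1],[0,-4,0,0,0,0,1],[0,0,0,0,0,0,1]]]'; python3 -m pendant '[[[-2,0,-3,0,0,0,1],[-2,0,-3,0,0,0,1],[-2,0,-3,0,0,0,1],[-1,0,-3,0,0,0,1],[0,0,0,0,0,0,1],[0,0,0,0,0,0,1],[0,0,0,0,0,0,1]]]'
python3 - <<'E'
from plant import *
from h import *
print(ctrl.get_obs()["force"])
for n in("scene","side"):
    s=snapshot(n); im=s["image"][:,:,::-1].copy()
    cv2.imwrite(f"pics/x_{n}.png",im)
E
```

```text
clock: 22.65
tool_pos: [0.5761, 0.3611, 0.2463]
orientation: [-89.5, -0.6, 1.8]
force: [0.1, -0.5, 2.2]
opening: 0.0877
clock: 23.23
tool_pos: [0.5066, 0.2373, 0.2361]
orientation: [-89.9, 0.0, 1.7]
force: [-0.2, 0.1, -0.1]
opening: 0.0876
[-0.21972901  0.11865258 -0.13790932]
```

View pics/x_scene.png

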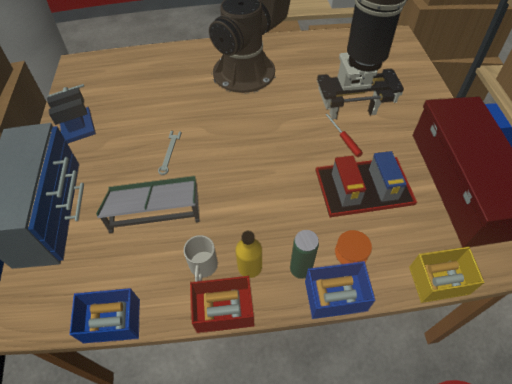

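View pics/x_side.png

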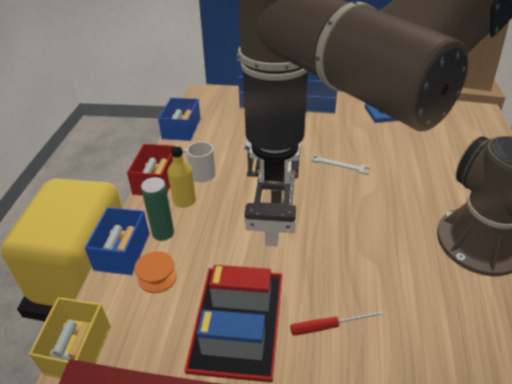

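```bash
python3 -c "
from plant import ctrl
print(ctrl.close_job())"
```

```text
the job is handed in; nothing more can be done
None
```

Both tins still hold a ball, so both are in the red-rimmed tray and the rack stays empty. The job is handed in; no verdict is given at hand-in.

- **Red tin:** I lifted it about 23 cm and rocked it to +37° (latch end down), then -37° (latch end up), with a pause each way. It weighed about 4 N, over the 2.7 N limit, so I stood it upright in the tray and released it.
- **Blue tin:** I gave it the same lift and rocked it to +37° and -36°. It also weighed about 4 N, so it went upright beside the red one and I released it.
- **Last checks:** The scene and side pictures show both tins upright inside the rim, and the other things where they were. The arm was clear, the empty-hand force was close to zero (about 0.1 N vertically), and the clock was at about 23 s.
- **What disagreed:** Single force readings scattered, mostly 3.3 to 4.8 N. One dropped to 2.5 N just after a stop and another near 0.5 N right after the blue tin's reversal; the settled readings stayed near 4 N. I judged by weight alone, because the moment readings could not show the ball rolling.
- **Networks:** One network call confused the spray can with the mug. Nothing depended on it.

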